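# Lower two telescoping work rests to match the third

## Task

A long tube is about to be polished on the three telescoping work rests, but two of them stand one hole too high. Press the red sprung button on each of the two tall rests so that it sinks one hole and clicks in, level with the short one, which is already right: do not lower that one, and do not knock over the white bottle.

Things in the scene. Friction and masses are not known exactly. Their poses are not given: they have to be found in the camera images.
- button_a (a point): Centre of the top of rest a's red round sprung button, 36 mm across; starts tall, pin in the top hole. A rest: bolted-down steel foot 96 mm across, blue 36 mm square tube 127 mm high, aluminium column sliding in it, dark head 60 mm wide with a rubber V; the button stands on an ear in front, 44 mm from the column's axis. Z up.
- column_a (a joint): Slide of rest a's inner column, m, growing as it sinks: 0 pin in the top hole, 0.040 second, 0.080 third (end 0.085). Button: 1.5 N starts it, 4 N at its full 10 mm; past 7 mm the brass pin is out and the column (0.4 to 0.75 kg) sinks by itself at about 45 mm/s (the force then falls). It cannot be raised by pushing.
- button_b (a point): The same point on rest b, built like rest a; starts tall, pin in the top hole. Height of a released button's top above the bench: 250 mm in the top hole, 210 mm in the second, 170 mm in the third. The rest of the head ends at least 16 mm lower than its released button.
- column_b (a joint): Slide of rest b's inner column, as column_a. Once the column has begun to sink the button may be let go: the pin rides down the tube wall and snaps into the next hole within about 1.5 s. A press of 12 to 35 mm in all, then lifting off, gives one hole; pressing on beyond about 40 mm carries the pin past it. Press by distance, not force.
- button_c (a point): The same point on rest c, built like rest a; starts short, already set in the second hole, button top 210 mm above the bench.
- column_c (a joint): Slide of rest c's inner column, as column_a; starts at about 0.040.
- bottle: White plastic bottle with a black cap, standing loose on the bench beyond the rests, 64 mm across, 150 mm tall, about 0.3 kg; origin at the centre of its underside, z up along the bottle.
Mind the look-alikes: they are no part of the job. What is shaped like the bottle but green is not meant.

How it is judged:
By the outcome, as a careful person would: the job done as asked, in the order asked, and still so for the second after the job is handed in, with the robot touching nothing.
It also fails if it takes over 38 s, if anything falls off the work surface, if the arm or the gripper's body presses on something with over 40 N, if the wrist force passes 120 N, or if a joint passes its speed limit or range.

## Robot

A 6-joint arm with a two-finger parallel gripper is mounted at the origin on the work surface. World frame = base frame: x ahead of the robot, y to its left, z up, the work surface at z = 0. Lengths are in m, angles in rad, forces in N, time in s.
With the tool pointing down it reaches from about 0.275 to 0.75 m from the base axis. Payload 10.2 kg.
Tool frame: the origin (TCP) lies midway between the tips of the shut fingers; the grasp point (between the pads) lies 19 mm behind it (env.hold_point_z is the distance from the TCP to the grasp point, in m); z points along the fingers, y is the line along which they close (so a half turn about z gives the same grasp; the last joint's range is limited). The gripper opens to 85 mm and grips with 20 to 120 N. Pads are 22 mm wide; open, the fingers measure 114 mm over their backs; the gripper's body (76 mm by 85 mm) begins 54 mm behind the grasp point. The pads swing forward as they close: fully open they stand 13 mm farther back than shut.
Start: joints at [-1.536, 0.313, 1.498, -0, 1.331, -0.223], TCP at [0.134, -0.508, 0.231] pointing down, gripper open.
Joint ranges: [-2.94, 2.94], [-0.97, 2.17], [0.19, 2.56], [-1.23, 4.37], [0.02, 3.11], [-2.88, 2.88]. Speed limits (rad/s): [2.39, 2.39, 3.01, 3.14, 3.14, 3.14].

## Interface

Orientations are given as a unit quaternion [x, y, z, w].
In Python, from bench import env, kinematics, monitor, eyes, job gives the robot as it stands. The module is installed in compiled form; this text tells all that it offers. Calls block until the motion is done:
- env.reach(position, orientation): joint-space move of the TCP to a pose.
- env.movel(position, velocity=0.15, frame=None, guard=None): straight line of the TCP; frame=None keeps the orientation; velocity is the mean speed in m/s. With guard (N) it stops when the force on the tool has changed by that much, and returns True; else False.
- env.set_joints(angles): joint-space move.
- env.release() and env.close_gripper(effort=None): open the fingers fully, or close them until they stop; effort is the grip in N (None keeps the last).
- env.hold(seconds).
- kinematics.ik(position, orientation): joint angles nearest the present ones, or None.
- monitor.sense(): the state.
- eyes.grab_frame(name): name is "scene" or "top" or "wrist"; returns a dict with "frame" (384x512x3 uint8, red, green, blue), "mtx" (3x3 intrinsics, pixels), "k1" (the pictures are not rectified: a ray, as slopes to the right and down, at radius r is drawn at 1 + k1 r^2 times it, then the intrinsics apply), "view" (4x4, takes a point from world to camera coordinates). Camera axes: x right, y down, z forward; pixel columns grow to the right and rows downward; lengths in m; the calibration is good to about 2 mm. A picture is of the moment at which its call begins. There is no depth.
A pose or a line that the arm cannot do raises env.MotionError and nothing moves.
- job.hand_in(): hands the job in; it is judged then, once.
The state is a dict: "clock": time; "joints": joint angles; "qvel": joint speeds; "joint_efforts": joint torques, N m; "position": TCP position; "ee_rot": TCP orientation; "contact_force": force on the tool from outside, world axes, zero at the start; "ft_torque": the same for the moment, N m; "finger_gap": opening from 0.0 (shut) to 1.0 (fully open); "gripper_force": force on a finger pad.
Only numpy, scipy, OpenCV 4.12 (cv2) and the standard library are available. Lean on these libraries where they do the work, as an engineer would, in place of code of your own. Each camera call takes 0.05 s, during which the arm holds its last target. There are 200 camera calls.

## Working session

There is one attempt and no reset: what is moved stays moved. The work goes in short steps, each a Python script; the robot and the scene stay as the last script left them, time stands still between calls to the robot, and variables do not carry over. Pictures are saved under pics/ and viewed, at most 10 in all, crops included, and the job is handed in when it is done.

```bash
mkdir -p pics
cat > h.py <<'E'
from bench import env, kinematics, monitor, eyes, job
import numpy as np, cv2
def grab(n,fn=None):
    d=eyes.grab_frame(n)
    if fn: cv2.imwrite('pics/'+fn,cv2.cvtColor(d['frame'],cv2.COLOR_RGB2BGR))
    return d
def ray(d,uv):
    K=np.array(d['mtx']);k=d['k1'];p=np.array([(uv[0]-K[0,2])/K[0,0],(uv[1]-K[1,2])/K[1,1]])
    q=p.copy()
    for _ in range(30): q=p/(1+k*(q@q))
    V=np.array(d['view']);R=V[:3,:3];o=-R.T@V[:3,3];r=R.T@np.r_[q,1]
    return o,r/np.linalg.norm(r)
def plane(d,uv,z):
    o,r=ray(d,uv);return o+r*(z-o[2])/r[2]
def tri(obs):
    A=np.zeros((3,3));b=np.zeros(3);R=[ray(*o) for o in obs]
    for o,r in R:
        M=np.eye(3)-np.outer(r,r);A+=M;b+=M@o
    x=np.linalg.solve(A,b)
    return x,[np.linalg.norm((np.eye(3)-np.outer(r,r))@(x-o)) for o,r in R]
def red(d):
    h=cv2.cvtColor(d['frame'],cv2.COLOR_RGB2HSV)
    m=(((h[...,0]<8)|(h[...,0]>172))&(h[...,1]>130)&(h[...,2]>60)).astype(np.uint8)
    n,l,s,c=cv2.connectedComponentsWithStats(m)
    return [(np.round(c[i],1),s[i][:5]) for i in range(1,n) if s[i][4]>15]
E
python3 - <<'E'
from h import *
ims=[]
for n in ('scene','top'):
    d=grab(n,n+'0.png')
    print(n,[(list(c),list(map(int,s))) for c,s in red(d)]); o,_=ray(d,(256,192)); print(o.round(3))
    for c,s in red(d): print(plane(d,c,.25).round(3),plane(d,c,.21).round(3))
print(monitor.sense()['clock'])
E
```

```text
scene [([np.float64(141.8), np.float64(138.1)], [134, 133, 16, 11, 134]), ([np.float64(352.5), np.float64(138.3)], [345, 133, 16, 12, 129]), ([np.float64(419.3), np.float64(146.1)], [418, 143, 4, 7, 23]), ([np.float64(220.5), np.float64(156.7)], [213, 151, 15, 12, 135])]
[ 1.209 -0.01   0.7  ]
[ 0.452 -0.242  0.25 ] [ 0.384 -0.262  0.21 ]
[0.5   0.239 0.25 ] [0.437 0.261 0.21 ]
[0.546 0.373 0.25 ] [0.487 0.407 0.21 ]
[ 0.545 -0.059  0.25 ] [ 0.486 -0.063  0.21 ]
top [([np.float64(152.5), np.float64(230.2)], [144, 221, 18, 19, 260]), ([np.float64(303.0), np.float64(242.4)], [295, 234, 17, 18, 236]), ([np.float64(396.9), np.float64(261.8)], [388, 253, 19, 18, 271]), ([np.float64(36.3), np.float64(347.2)], [34, 342, 6, 11, 49])]
[0.422 0.022 1.044]
[0.49 0.24 0.25] [0.493 0.251 0.21 ]
[ 0.473 -0.059  0.25 ] [ 0.476 -0.063  0.21 ]
[ 0.44  -0.243  0.25 ] [ 0.441 -0.256  0.21 ]
[0.263 0.444 0.25 ] [0.255 0.465 0.21 ]
0.1
```

```bash
ls pics
```

```text
scene0.png
top0.png
```

View pics/scene0.png

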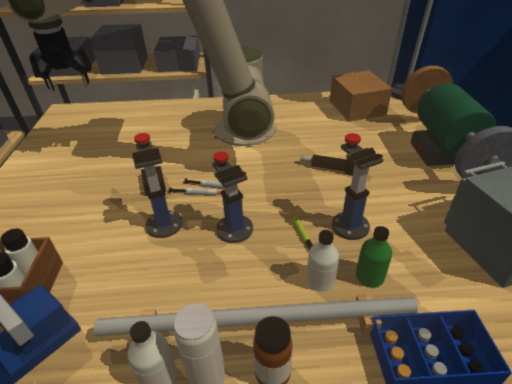

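View pics/top0.png

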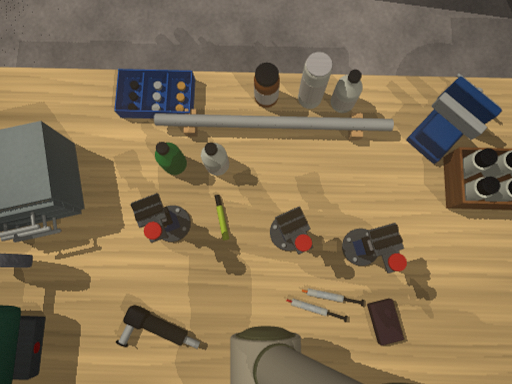

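The scene view shows three red buttons: a tall left rest (142,138), a short middle rest (220,157) and a tall right rest (352,138). Red patches at scene (419,146) and top (36,347) are on the grinder. The white bottle is at scene (322,262), with the green look-alike at (374,257) and other white bottles by the tube. My next steps are to triangulate the buttons and check a close crop.

Run:
```python
from h import *
s=grab('scene');t=grab('top')
for n,a,b in (('left',(141.8,138.1),(396.9,261.8)),('mid',(220.5,156.7),(303,242.4)),('right',(352.5,138.3),(152.5,230.2))):
    x,r=tri([(s,a),(t,b)]);print(n,x.round(4),np.round(r,4),np.hypot(x[0],x[1]).round(3))
x,r=tri([(s,(325.5,237)),(t,(210.5,149))]);print('bottle cap',x.round(3),np.round(r,4))
f=cv2.cvtColor(s['frame'],cv2.COLOR_RGB2BGR)[115:250,115:395]
f2=cv2.resize(f,(784,378),interpolation=cv2.INTER_CUBIC);cv2.imwrite('pics/crop1.png',f2)
```

```text
left [ 0.4404 -0.2451  0.2432] [0.0001 0.0001] 0.504
mid [ 0.4763 -0.0641  0.2034] [0. 0.] 0.481
right [0.4903 0.2418 0.2437] [0.0003 0.0003] 0.547
bottle cap [0.693 0.148 0.139] [0.0001 0.0001]
```

View pics/crop1.png

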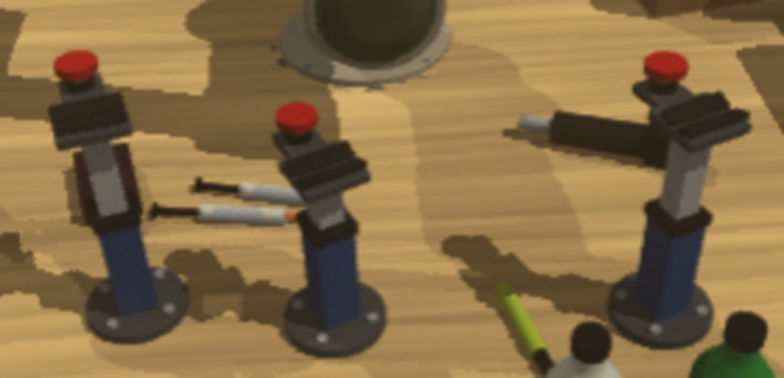

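The crop confirms it: the left and right rests show a long column and stand tall, and the middle one is short. The triangulated blob heights are 243, 203 and 244 mm, about 6 mm below the stated 250, 210 and 250 because the blobs include the button's side. I'll press the left rest first, by distance.

```bash
cat > press.py <<'E'
from h import *
import sys
x,y=float(sys.argv[1]),float(sys.argv[2])
st=monitor.sense()
q=[1,0,0,0]
if len(sys.argv)>3: # cross above everything
    p=st['position']; env.movel([p[0],p[1],.33],.25)
else:
    env.close_gripper()
th=np.arctan2(y,x)  # tool y tangential to the base circle
qs=[[np.cos(a/2),np.sin(a/2),0,0] for a in (th,th+np.pi,th-np.pi)]
cur=np.array(st['joints']); best=None
for q in qs:
    j=kinematics.ik([x,y,.32],q)
    if j is not None and (best is None or abs(np.array(j)-cur).max()<best[0]): best=(abs(np.array(j)-cur).max(),q)
print(best)
env.reach([x,y,.32],best[1])
env.movel([x,y,.262],.1)
print('guard at hover', np.round(monitor.sense()['contact_force'],2), np.round(monitor.sense()['position'],4))
hit=env.movel([x,y,.240],.02,guard=1.5)
s=monitor.sense();print('touch',hit,s['position'][2],np.round(s['contact_force'],2))
if hit and .243<s['position'][2]<.256:
    z=s['position'][2]
    env.movel([x,y,z-.022],.03)
    print(np.round(monitor.sense()['contact_force'],2))
    env.movel([x,y,.32],.15)
    env.hold(1.0)
else: env.movel([x,y,.30],.1); print('NO PRESS')
d=grab('scene',sys.argv[-1] if sys.argv[-1].endswith('png') else 'after.png')
print([(list(map(float,c)),int(s[4])) for c,s in red(d)],monitor.sense()['clock'])
E
python3 press.py 0.4404 -0.2451
```

```text
(np.float64(1.5613150145467924), [np.float64(0.9679338903161682), np.float64(-0.25120506359826444), 0, 0])
guard at hover [-0.26 -0.1   0.89] [ 0.4405 -0.2454  0.2626]
touch True 0.2496169556112251 [-0.15  0.34  4.68]
[-0.   -0.81  0.44]
[([352.6, 138.4], 128), ([419.3, 146.1], 23), ([145.8, 152.5], 123), ([220.6, 156.9], 125)] 6.5917
```

Contact came at 249.6 mm, as expected. Next I'll check that the left rest dropped exactly one hole, then press the right one.

```bash
python3 - <<'E'
from h import *
d=grab('scene');V=np.array(d['view']);K=np.array(d['mtx'])
for z in (.2432,.2032,.1632):
    p=V@np.r_[.4404,-.2451,z,1];q=p[:2]/p[2];q=q*(1+d['k1']*(q@q));print(z,K[:2,:2]@q+K[:2,2])
E
python3 press.py 0.4903 0.2418 lift after2.png
python3 - <<'E'
from h import *
env.reach([.40,0,.40],monitor.sense()['ee_rot'])
s=grab('scene','end_s.png');t=grab('top','end_t.png')
for n,d in(('s',s),('t',t)): print(n,[(list(map(float,c)),int(a[4])) for c,a in red(d)])
print(monitor.sense()['clock'])
E
```

```text
0.2432 [141.78242357 138.10012085]
0.2032 [145.49990985 152.36746667]
0.1632 [149.00166616 165.83774454]
(np.float64(0.9844829063599366), [np.float64(0.9738749679911679), np.float64(0.22708488879756353), 0, 0])
guard at hover [ 0.56 -0.06  0.63] [0.4906 0.2417 0.2626]
touch True 0.24911912678994574 [-0.23  0.26  4.53]
[ 0.49 -0.44 -0.19]
[([419.3, 146.0], 21), ([145.8, 152.5], 120), ([350.3, 153.1], 134), ([220.5, 156.9], 126)] 12.7917
s [([419.2, 146.0], 20), ([145.5, 152.5], 129), ([350.2, 153.1], 133), ([220.6, 156.8], 124)]
t [([157.7, 232.0], 232), ([303.0, 242.4], 235), ([390.3, 262.1], 249), ([36.3, 347.2], 49)]
13.9417
```

View pics/end_s.png

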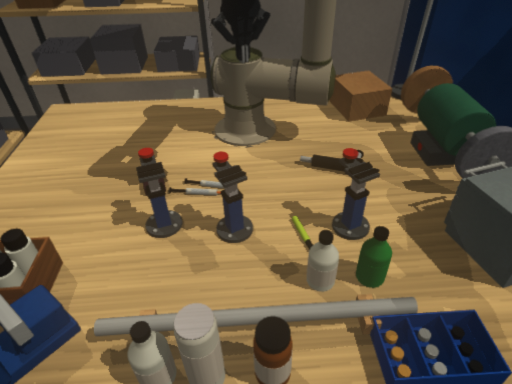

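The end view shows the left button at (146,152), right at (350,153) and middle unchanged at (221,157), with the white bottle still standing at (322,262). I'll triangulate the final heights and hand in only if they agree.

Run:
```python
from h import *
s=grab('scene');t=grab('top');ok=True
for a,b in (((145.6,152.5),(390.3,262.1)),((220.6,156.8),(303,242.4)),((350.2,153.1),(157.7,232))):
    x,r=tri([(s,a),(t,b)]);print(x.round(4),np.round(r,4)); ok&=abs(x[2]-.2034)<.006
if ok: print(job.hand_in())
```

```text
[ 0.4403 -0.245   0.2028] [0. 0.]
[ 0.4763 -0.064   0.2031] [0.0001 0.0001]
[0.4903 0.2419 0.203 ] [0.0005 0.0005]
the job is handed in; nothing more can be done
None
```

Both tall rests sank one hole and now measure level with the short rest to within 1 mm; the short rest was not touched, the white bottle is still standing, and the job was handed in at about 14 s.

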